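# Rake a lost jar lid out from under the worktop riser

### The job

The lid of the small open sugar jar has slid into one of the two narrow bays under the wooden riser, where fingers must not reach for it. Take the bent rake from its rest, draw the lid out onto the open worktop with it, put the rake back on its rest as it lay, and then close the jar with the lid. Leave the jar and the other things standing as they are.

Things in the scene. Friction and masses are not known exactly. Their poses are not given: they have to be found in the camera images.
- riser: Fixed wooden riser shelf, 196 (x) x 186 (y) x 116 mm high; origin: centre of its underside. Two bays, centred at x = -43.5 and +43.5 mm, each 75 mm wide, 104 mm high, open only at the front (-y): panels end at y = -90 mm, top board at y = -93 mm; inner back at y = +80 mm; floor is the worktop. The lid is in one bay (centre 60 to 80 mm behind the front), a pill jar in the other.
- rest: Fixed wooden rest of the rake: base plate 62 x 160 x 6 mm (y = -135 to +25 mm) and at y = -105 mm a fork 44 mm wide, 14 mm thick; notch 22 mm wide, open upward, saddle 46 mm and prong tops 68 mm above the worktop. Origin: on the worktop below the rake's blade. The rake lies with its origin 6 mm above this origin, axes parallel, its level rod in the notch.
- rake: Loose bent rake, 0.11 kg, in its y-z plane (z up, points to +y). Origin: middle of blade's lower edge. Steel blade: shallow V 43 mm wide, 22 high, 4 thick, wings swept 8 mm to -y (hollow side faces handle). An 8 mm rod rises from it to z = 44 mm, runs level to y = -145, then leans up 35 deg from vertical to -y into a flat wooden handle 16 mm wide (x), 18 thick, 50 to 140 mm past the bend.
- rake_grip (a point): Point on the axis of the rake's handle, 105 mm beyond the bend (35 mm below the handle's top end), at (0, -205, 130) mm in the rake's frame: grip here across the 16 mm width (x), fingers pointing along the handle, i.e. down and toward +y, 35 degrees from vertical. Axes as the rake.
- jar_lid: Loose round wooden lid, 0.06 kg, standing on its plug; origin: centre of the plug's underside, z up through the knob. Plug 40 mm diameter, 6 mm high, chamfered; disc 56 mm diameter, z = 6 to 14 mm; knob 20 mm diameter, z = 14 to 32 mm, for grasping from above.
- sugar_jar: Loose open white jar, 56 mm diameter, 75 mm high, inner diameter 48 mm, 0.35 kg, upright; origin: centre of its underside. With the lid on, the lid's disc lies on the rim: lid origin 69 mm above the jar's.
- jar_rim (a point): Centre of the jar's mouth, at rim height (75 mm above the jar's origin).
- pill_jar: Small jar with white lid and blue band, 43 mm diameter, 76 mm high, in the other bay: bystander. Origin: centre of its underside.
- tea_box: Upright carton 35 x 66 x 102 mm, on top of the riser: bystander. Origin: centre of its underside.
- spice_jar: Spice jar, 42 mm diameter, 96 mm high, on the worktop near the sugar jar: bystander. Origin: centre of its underside.

How it is judged:
By the outcome, as a careful person would: the job done as asked, in the order asked, and still so for the second after the job is handed in, with the robot touching nothing.
It also fails if it takes over 59 s, if anything falls off the work surface, if the arm or the gripper's body presses on something with over 40 N, if the wrist force passes 120 N, or if a joint passes its speed limit or range.

### The arm

A 6-joint arm with a two-finger parallel gripper is mounted at the origin on a cart in front of the work surface, level with it; the furniture and walls round the work are solid. World frame = base frame: x ahead of the robot, y to its left, z up, the work surface at z = 0. Lengths are in m, angles in rad, forces in N, time in s.
With the tool pointing down it reaches from about 0.2 to 0.875 m from the base axis. Payload 3.4 kg.
Tool frame: the origin (TCP) lies between the finger pads; the fingertips stand 25 mm ahead of it and the grasp point (between the pads) lies 6 mm ahead of it (r.nose_length is the z of the fingertips in the tool frame, in m); z points along the fingers, y is the line along which they close (so a half turn about z gives the same grasp; the last joint's range is limited). The gripper opens to 94 mm and grips with 3 to 60 N. Pads are 16 mm wide; open, the fingers measure 119 mm over their backs; the gripper's body (75 mm by 177 mm) begins 78 mm behind the grasp point.
Start: joints at [-1.456, 0.276, 1.505, -0, 1.361, -0.121], TCP at [0.134, -0.559, 0.194] pointing down, gripper open.
Joint ranges: [-2.89, 2.89], [-0.75, 2.08], [0.22, 2.7], [-1.18, 4.32], [0.11, 2.71], [-2.7, 2.7]. Speed limits (rad/s): [2.57, 2.57, 3.14, 3.14, 3.14, 3.14].

### API

Orientations are given as a unit quaternion [w, x, y, z].
In Python, from plant import r, gripper_to, inverse_kinematics, vision, models, telemetry gives the robot as it stands. Calls block until the motion is done:
- r.move_to(position, orientation): joint-space move of the TCP to a pose.
- r.move_l(position, rot=None, vel=0.15, guard=None): straight line of the TCP; rot=None keeps the orientation; vel is the mean speed in m/s. With guard (N) it stops when the force on the tool has changed by that much, and returns True; else False.
- r.movej(angles): joint-space move.
- gripper_to(opening, f_grip=None): finger opening in m; f_grip is the grip in N (None keeps the last); returns when the fingers have stopped.
- r.hold(seconds).
- inverse_kinematics(position, orientation): joint angles nearest the present ones, or None.
- vision.snapshot(name): name is "scene" or "top" or "wrist"; returns the picture (480x640x3 uint8, red, green, blue); there is no depth.
- vision.get_calibration(name): a dict with "fx", "fy", "cx", "cy" (pixels), "position" and "orientation" of the camera in the world. Camera axes: x right, y down, z forward; pixel columns grow to the right and rows downward; lengths in m; the calibration is good to about 2 mm. A picture is of the moment at which its call begins: read the wrist's pose just before it. get_calibration takes no time and is no camera call; for the wrist camera it gives the pose at the moment of the call.
A pose or a line that the arm cannot do raises r.PlanningError and nothing moves.
- r.sign_off(): hands the job in; it is judged then, once.
Trained networks look in the newest picture that a camera, given by its name, has taken for a name from the list of things; names that differ only in an ending like _2 or _b are one class to them, and where a whole thing is asked for, a point or a joint stands for the part that bears it (a point fixed in the world has none). Each returns a list of dicts, best first, with "score" (0 to 1); they miss things now and then, are a little off and sometimes report something else, mostly with a low value. They report only what shows in the picture. A call takes as long as a camera call.
- models.boxes_of(thing, camera): "at" ([x, y, z] in m, in world coordinates, good to about 4 mm: the middle of the surface that is visible of it).
- models.regions_of(thing, camera): "pixels" (480x640 bool, what is visible of it).
- models.mark_of(thing, camera): "at" ([x, y, z] in m, in world coordinates, good to about 4 mm: a listed point, or the origin of a listed thing).
Readings, each from a call of its own:
- telemetry.current_t(): time.
- telemetry.current_joints(): joint angles.
- telemetry.current_dq(): joint speeds.
- telemetry.current_joint_efforts(): joint torques, N m.
- telemetry.current_ee_pos(): TCP position.
- telemetry.current_tool_rot(): TCP orientation.
- telemetry.current_wrist_force(): force on the tool from outside, world axes, zero at the start.
- telemetry.current_torque(): the same for the moment, N m.
- telemetry.current_opening(): finger opening in m.
- telemetry.current_finger_force(): force on a finger pad.
Only numpy, scipy, OpenCV 4.12 (cv2) and the standard library are available. Lean on these libraries where they do the work, as an engineer would, in place of code of your own. Each camera call takes 0.05 s, during which the arm holds its last target. There are 200 camera calls.

## Working session

There is one attempt and no reset: what is moved stays moved. The work goes in short steps, each a Python script; the robot and the scene stay as the last script left them, time stands still between calls to the robot, and variables do not carry over. Pictures are saved under pics/ and viewed, at most 14 in all, crops included, and the job is handed in when it is done.

```bash
ls; mkdir -p pics; cat > h.py <<'E'
import numpy as np, cv2
from plant import r, gripper_to, inverse_kinematics, vision, models, telemetry
from scipy.spatial.transform import Rotation as R
def snap(n,f=None):
    im=vision.snapshot(n)
    if f: cv2.imwrite('pics/'+f,im[:,:,::-1])
    return im
def q(Rm):
    x,y,z,w=R.from_matrix(Rm).as_quat(); return [w,x,y,z]
E
python3 - <<'E'
from h import *
for c in ("scene","top"):
    snap(c,c+'0.png'); k=vision.get_calibration(c); print(c,{a:np.round(b,3) for a,b in k.items()})
    for t in ("riser","rest","rake","rake_grip","jar_lid","sugar_jar","jar_rim","pill_jar","tea_box","spice_jar"):
        print(t,[(round(d["score"],2),np.round(d["at"],3).tolist()) for d in models.mark_of(t,c)[:2]])
print(telemetry.current_t())
E
```

```text
pics
scene {'fx': np.float64(544.611), 'fy': np.float64(544.611), 'cx': np.float64(320.668), 'cy': np.float64(231.308), 'position': array([-0.186,  0.329,  0.952]), 'orientation': array([ 0.191, -0.47 ,  0.798, -0.325])}
riser [(0.58, [0.535, 0.248, 0.001])]
rest [(0.68, [0.453, -0.108, 0.001])]
rake [(0.57, [0.454, -0.105, 0.009])]
rake_grip [(0.31, [0.535, 0.249, 0.0])]
jar_lid []
sugar_jar [(0.77, [0.572, -0.161, 0.002])]
jar_rim [(0.66, [0.574, -0.165, 0.075])]
pill_jar [(0.48, [0.453, -0.107, -0.001])]
tea_box [(0.63, [0.582, 0.262, 0.117])]
spice_jar [(0.72, [0.619, -0.39, 0.007])]
top {'fx': np.float64(504.924), 'fy': np.float64(504.924), 'cx': np.float64(322.277), 'cy': np.float64(240.189), 'position': array([ 0.35 , -0.041,  1.128]), 'orientation': array([ 0.056, -0.696,  0.713, -0.066])}
riser [(0.62, [0.534, 0.248, 0.001])]
rest [(0.56, [0.453, -0.102, 0.002])]
rake [(0.9, [0.452, -0.108, 0.005])]
rake_grip [(0.79, [0.447, -0.303, 0.134])]
jar_lid []
sugar_jar [(0.97, [0.573, -0.165, -0.006]), (0.18, [0.448, -0.306, 0.136])]
jar_rim [(0.7, [0.572, -0.166, 0.071])]
pill_jar []
tea_box [(0.57, [0.581, 0.264, 0.12])]
spice_jar [(0.55, [0.618, -0.394, -0.0]), (0.39, [0.454, -0.104, -0.0])]
1.1
```

View pics/scene0.png

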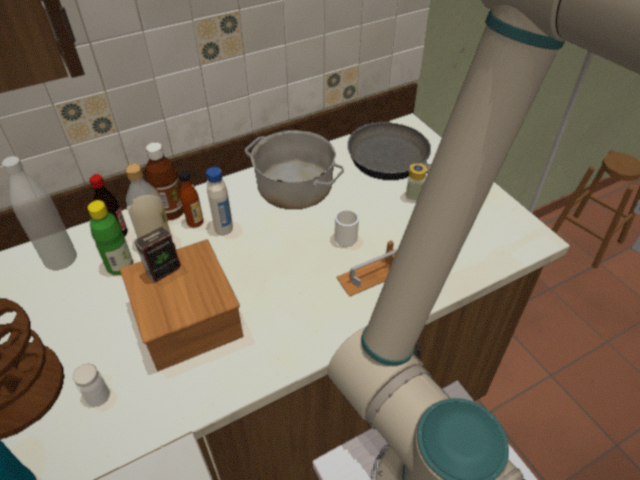

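View pics/top0.png

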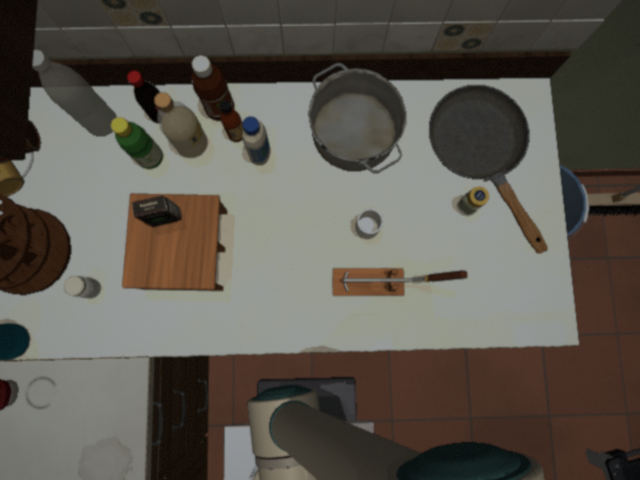

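The views show the riser at the left (top view 123–228, 193–290) opening towards −y. The rake lies on its rest with its blade at px (345,280) and its handle end at (467,274), and the jar is at (368,223). The lid is not visible from either camera. Next I fit the yaws and work out look-in poses.

```bash
cat >> h.py <<'E'
def tilt(a,yaw=0,s=1):
    """tool z = forward(+y)*sin a - z*cos a ; tool y = s*x ; then yaw about z"""
    z=np.array([0,np.sin(a),-np.cos(a)]); y=np.array([s,0,0.]); x=np.cross(y,z)
    return R.from_euler('z',yaw).as_matrix()@np.c_[x,y,z]
def camR(k): w,x,y,z=k["orientation"]; return R.from_quat([x,y,z,w]).as_matrix()
def ray(k,uv):
    uv=np.atleast_2d(uv); d=np.c_[(uv[:,0]-k["cx"])/k["fx"],(uv[:,1]-k["cy"])/k["fy"],np.ones(len(uv))]
    return d@camR(k).T
def onplane(k,uv,h):
    d=ray(k,uv); p=np.asarray(k["position"]); return p+d*((h-p[2])/d[:,2])[:,None]
def proj(k,P):
    c=(np.atleast_2d(P)-k["position"])@camR(k); return np.c_[k["fx"]*c[:,0]/c[:,2]+k["cx"],k["fy"]*c[:,1]/c[:,2]+k["cy"]]
E
python3 - <<'E'
from h import *
k=vision.get_calibration("wrist"); w,x,y,z=telemetry.current_tool_rot()
T=R.from_quat([x,y,z,w]).as_matrix()
print("cam in tool",np.round(T.T@(np.array(k["position"])-telemetry.current_ee_pos()),3),np.round(T.T@camR(k),2).tolist(),k["fx"])
print(np.round(T,2).tolist())
snap("top");kt=vision.get_calibration("top")
for t,h in (("rest",.006),("riser",.116),("rake",.05)):
    for g in models.regions_of(t,"top")[:1]:
        v,u=np.nonzero(g["pixels"]); P=onplane(kt,np.c_[u,v],h)[:,:2].astype(np.float32)*1000
        print(t,g["score"],len(u),cv2.minAreaRect(P), P.min(0),P.max(0))
for s in (1,-1):
  for a in (35,50,65):
    for p in ([.53,-.08,.2],[.53,-.05,.15],[.447,-.305,.135],[.58,.065,.18],[.49,.065,.18]):
      j=inverse_kinematics(p,q(tilt(np.radians(a),0,s))); print(s,a,p,None if j is None else np.round(j,2))
E
```

```text
cam in tool [ 0.065 -0.001 -0.191] [[0.0, -0.97, -0.23], [1.0, 0.0, 0.0], [0.0, -0.23, 0.97]] 403.0728673647538
[[0.97, 0.23, 0.0], [0.23, -0.97, -0.0], [-0.0, 0.0, -1.0]]
rest 0.56 1780 ((449.8622741699219, -158.82369995117188), (158.21023559570312, 64.60834503173828), 88.59418487548828) [ 417.6062  -237.76382] [482.60776 -79.00519]
riser 0.86 8022 ((530.383056640625, 241.7553253173828), (204.2825164794922, 199.4271240234375), 87.58090209960938) [428.32242 137.01923] [632.2296  347.21548]
rake 0.69 677 ((448.8330383300781, -234.47967529296875), (23.58782386779785, 265.8847351074219), 1.736025333404541) [ 433.12982 -367.11557] [ 463.80746  -101.690575]
1 35 [0.53, -0.08, 0.2] [-0.64  0.38  1.52  0.48  1.63 -0.71]
1 35 [0.53, -0.05, 0.15] [-0.6   0.4   1.63  0.49  1.51 -0.73]
1 35 [0.447, -0.305, 0.135] [-0.98  0.54  1.41  0.33  1.71 -1.02]
1 35 [0.58, 0.065, 0.18] [-0.39  0.38  1.58  0.56  1.47 -0.53]
1 35 [0.49, 0.065, 0.18] [-0.46  0.26  1.76  0.54  1.45 -0.62]
1 50 [0.53, -0.08, 0.2] [-0.74  0.49  1.52  0.62  1.77 -0.82]
1 50 [0.53, -0.05, 0.15] [-0.7   0.52  1.61  0.63  1.65 -0.8
[... 777 characters left out ...]
0.49, 0.065, 0.18] [-0.46  0.26  1.76  0.54  1.45  2.52]
-1 50 [0.53, -0.08, 0.2] [-0.74  0.49  1.52  0.62  1.77  2.32]
-1 50 [0.53, -0.05, 0.15] [-0.7   0.52  1.61  0.63  1.65  2.28]
-1 50 [0.447, -0.305, 0.135] [-1.03  0.68  1.32  0.43  1.91  2.09]
-1 50 [0.58, 0.065, 0.18] [-0.51  0.47  1.61  0.73  1.58  2.44]
-1 50 [0.49, 0.065, 0.18] [-0.59  0.37  1.79  0.69  1.56  2.33]
-1 65 [0.53, -0.08, 0.2] [-0.8   0.62  1.52  0.73  1.89  2.24]
-1 65 [0.53, -0.05, 0.15] [-0.77  0.66  1.61  0.73  1.79  2.17]
-1 65 [0.447, -0.305, 0.135] [-1.07  0.83  1.25  0.52  2.08  2.07]
-1 65 [0.58, 0.065, 0.18] [-0.58  0.6   1.64  0.87  1.7   2.3 ]
-1 65 [0.49, 0.065, 0.18] [-0.67  0.51  1.83  0.8   1.68  2.18]
```

```bash
python3 - <<'E'
from h import *
r.move_to([.5,-.17,.30],q(tilt(np.radians(60))))
im=snap("wrist","w1.png");k=vision.get_calibration("wrist")
print({a:np.round(b,3).tolist() for a,b in k.items()})
for t in ("jar_lid","riser","pill_jar","sugar_jar","tea_box"):
    print(t,[(round(d["score"],2),np.round(d["at"],3).tolist()) for d in models.mark_of(t,"wrist")[:2]])
g=models.regions_of("jar_lid","wrist")
for d in g[:2]:
    v,u=np.nonzero(d["pixels"]); print(d["score"],len(u),u.min(),u.max(),v.min(),v.max())
print(telemetry.current_t())
cv2.imwrite('pics/w1c.png',cv2.resize(im[:,:,::-1],None,fx=1.25,fy=1.25,interpolation=2))
E
```

```text
{'fx': 403.073, 'fy': 403.073, 'cx': 317.885, 'cy': 237.364, 'position': [0.499, -0.303, 0.452], 'orientation': [-0.397, 0.918, -0.0, -0.0]}
jar_lid [(0.64, [0.488, 0.241, 0.0])]
riser [(0.86, [0.536, 0.252, 0.0]), (0.44, [0.571, 0.231, -0.002])]
pill_jar [(0.72, [0.576, 0.228, -0.003])]
sugar_jar []
tea_box [(0.95, [0.584, 0.26, 0.116]), (0.31, [0.578, 0.232, 0.0])]
0.68 564 295 326 197 220
3.5417
```

View pics/w1c.png

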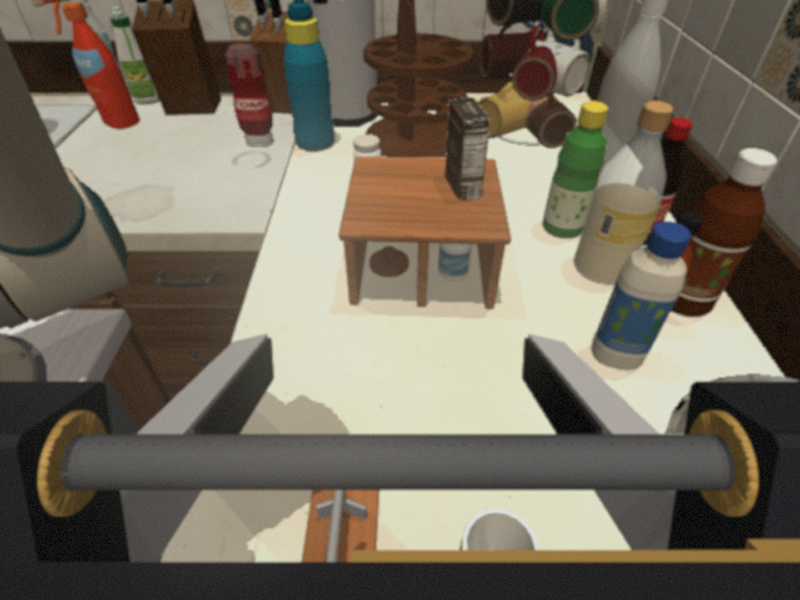

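The picture shows the lid in the left-hand (small-x) bay at wrist px ≈(311,209) and the pill jar in the other. The panel feet are at px (282,242), (338,244) and (397,242), and the top board's front edge runs from (274,190) to (406,193).

```bash
python3 - <<'E'
from h import *
from scipy.optimize import least_squares
k=dict(fx=403.073,fy=403.073,cx=317.885,cy=237.364,position=np.array([.499,-.303,.452]),orientation=[-.397,.918,0,0])
print("lid",onplane(k,[310.5,208.5],.012),onplane(k,[[295,208],[326,208]],.01))
k2=vision.get_calibration("wrist");print(np.round(k2["orientation"],4))
print("feet",onplane(k,[[282.5,242],[338,244],[397,242]],0).round(3).tolist())
print("edge low",onplane(k,[[274,190.5],[406,193]],.104).round(3).tolist())
# refine riser pose: detect mask overlap wrist+top using model outlines
snap("wrist");snap("top"); kt=vision.get_calibration("top")
for c,kk in (("wrist",k2),("top",kt)):
    for g in models.regions_of("riser",c)[:1]:
        m=g["pixels"].astype(np.uint8); cs=max(cv2.findContours(m,0,1)[0],key=cv2.contourArea)
        print(c,g["score"],cv2.approxPolyDP(cs,3,True)[:,0].tolist())
for x,y,yaw in ((.535,.249,0),(.535,.249,-1.5),(.535,.249,-2.5)):
    M=R.from_euler('z',yaw,degrees=True).as_matrix()
    C=np.array([[-.098,-.093,.116],[.098,-.093,.116],[.098,.093,.116],[-.098,.093,.116],[-.0935,-.09,0],[0,-.09,0],[.0935,-.09,0]])@M.T+[x,y,0]
    print(yaw,"top",proj(kt,C).round().astype(int).tolist(),"wr",proj(k2,C).round().astype(int).tolist())
E
```

```text
lid [[0.48625864 0.23782629 0.012     ]] [[0.45928023 0.24165617 0.01      ]
 [0.51308459 0.24165617 0.01      ]]
[-3.976e-01  9.176e-01  3.000e-04 -1.000e-04]
feet [[0.442, 0.167, 0.0], [0.531, 0.162, 0.0], [0.627, 0.167, 0.0]]
edge low [[0.436, 0.166, 0.104], [0.625, 0.16, 0.104]]
wrist 0.55 [[285, 125], [270, 186], [275, 195], [279, 243], [286, 242], [294, 194], [334, 196], [333, 245], [339, 245], [342, 197], [368, 194], [382, 197], [387, 246], [393, 247], [402, 200], [408, 192], [395, 129], [388, 129], [384, 158], [369, 161], [354, 141], [354, 126]]
top 0.56 [[130, 194], [123, 287], [222, 291], [223, 286], [215, 282], [216, 255], [225, 251], [217, 240], [218, 215], [227, 210], [219, 196]]
0 top [[217, 287], [218, 192], [127, 194], [123, 289], [226, 289], [226, 247], [226, 207]] wr [[274, 189], [414, 189], [395, 125], [282, 125], [282, 246], [341, 246], [399, 246]]
-1.5 top [[216, 288], [219, 193], [129, 193], [122, 288], [225, 290], [226, 249], [227, 208]] wr [[272, 188], [412, 190], [397, 126], [284, 124], [281, 245], [339, 246], [398, 247]]
-2.5 top [[215, 289], [220, 194], [130, 192], [121, 287], [224, 291], [226, 249], [228, 209]] wr [[271, 187], [411, 191], [398, 126], [285, 124], [280, 245], [338, 246], [397, 248]]
```

```bash
python3 - <<'E'
import cv2
a=cv2.imread('pics/top0.png')[180:305,110:245]; b=cv2.imread('pics/top0.png')[255:310,320:480]
a=cv2.resize(a,None,fx=4,fy=4,interpolation=2); b=cv2.resize(b,None,fx=3,fy=3,interpolation=2)[:, :540]
import numpy as np
cv2.imwrite('pics/c2.png',np.r_[a[:420],cv2.copyMakeBorder(b,0,0,0,540-b.shape[1],0)])
E
```

```text
(no output)
```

View pics/c2.png

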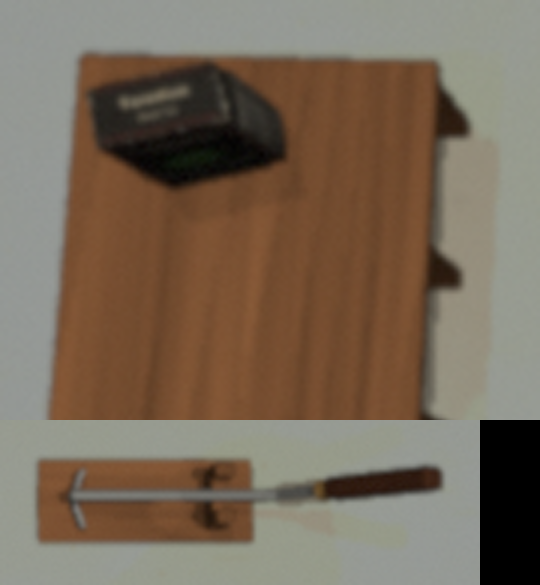

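Riser yaw is about −2°, with its origin near (0.535, 0.249). The crop agrees that the rake is centred on its rest. I go above the handle and take a close look.

```bash
python3 - <<'E'
from h import *
yaw=np.radians(-1.5); M=tilt(np.radians(35),yaw); z=M[:,2]
g=np.array([.447,-.307,.135])
gripper_to(.05)
r.move_to(g-.096*z,q(M))
im=snap("wrist","w2.png");k=vision.get_calibration("wrist")
for t in ("rake","rake_grip","rest","sugar_jar"):
    print(t,[(round(d["score"],2),np.round(d["at"],3).tolist()) for d in models.mark_of(t,"wrist")[:2]])
print("proj grip",proj(k,[g,[.4475,-.25,.05],[.4505,-.15,.05]]).round(1).tolist())
for d in models.regions_of("rake","wrist")[:1]:
    m=d["pixels"]
    for v in range(0,480,20):
        u=np.nonzero(m[v])[0]
        if len(u): print(v,u.min(),u.max(),end=' | ')
print(telemetry.current_t())
E
```

```text
rake [(0.81, [0.452, -0.106, 0.003])]
rake_grip [(0.66, [0.444, -0.312, 0.14])]
rest [(0.83, [0.45, -0.101, -0.001])]
sugar_jar [(0.83, [0.572, -0.163, 0.001])]
proj grip [[318.8, 237.8], [317.7, 216.2], [318.3, 131.4]]
100 313 319 | 120 298 334 | 140 313 320 | 160 313 320 | 180 313 319 | 200 313 320 | 220 307 325 | 240 305 327 | 260 305 327 | 5.7
```

View pics/w2.png

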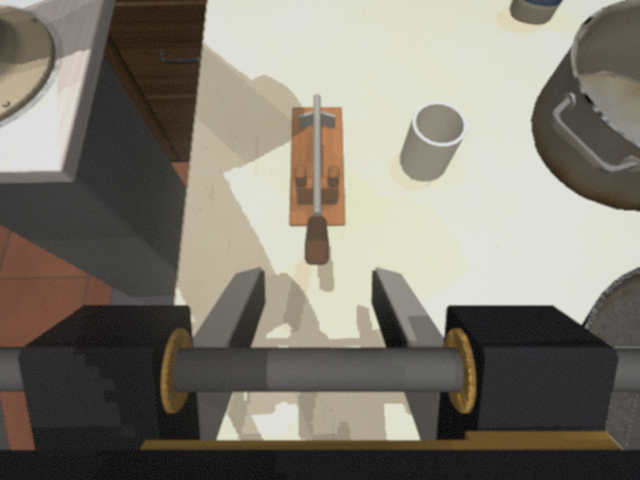

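Handle centre is at u≈316 (rows 220–262), 2–3 px left of the prediction, so the grip x is 0.445. Now I grip and lift.

```bash
python3 - <<'E'
from h import *
import json
yaw=np.radians(-1.5); M=tilt(np.radians(35),yaw); z=M[:,2]
g=np.array([.4453,-.308,.136])
r.move_l(g-.096*z,q(M),vel=.1)
print(r.move_l(g-.006*z,vel=.12,guard=12))
gripper_to(.0,45)
p=np.array(telemetry.current_ee_pos()); qq=list(telemetry.current_tool_rot())
json.dump(dict(p=p.tolist(),q=[float(a) for a in qq]),open('grasp.json','w'))
print(p,telemetry.current_opening(),telemetry.current_finger_force())
r.move_l(p+[0,0,.055],vel=.12)
snap("top"); print([(round(d["score"],2),np.round(d["at"],3).tolist()) for d in models.mark_of("rake","top")[:2]])
snap("wrist","w3.png"); print([(round(d["score"],2),np.round(d["at"],3).tolist()) for d in models.mark_of("rake","wrist")[:2]])
print(telemetry.current_t(),telemetry.current_wrist_force(),telemetry.current_torque())
E
```

```text
False
[ 0.44519371 -0.31156864  0.14098274] 0.015892294321674917 44.9914276599884
[(0.66, [0.446, -0.108, 0.058])]
[(0.58, [0.451, -0.109, 0.058]), (0.47, [0.448, -0.309, 0.191])]
8.2833 [-0.07418535 -0.33281156 -1.85506756] [-0.5548287  -0.07169237  0.00340961]
```

```bash
cat >> h.py <<'E'
import json
try:
    G=json.load(open('grasp.json')); P0=np.array(G["p"]); Q0=G["q"]
except Exception: pass
O0=np.array([.4503,-.107,.006]); RY=np.radians(-2.0); RO=np.array([.535,.249,0])
def rz(a): return R.from_euler('z',a).as_matrix()
def rake_pose(O,yaw):          # TCP pose that puts the rake's origin at O with that yaw
    d=rz(yaw-np.radians(-1.5)); w,x,y,z=Q0
    return O+d@(P0-O0), q(d@R.from_quat([x,y,z,w]).as_matrix())
def rz_loc(x,y,z): return RO+rz(RY)@np.array([x,y,z])   # riser frame -> world
E
python3 - <<'E'
from h import *
p,o=rake_pose(rz_loc(-.045,-.135,.060),RY); r.move_l(p,o,vel=.2)
p,o=rake_pose(rz_loc(-.045,-.128,.043),RY); r.move_l(p,o,vel=.1)
im=snap("wrist","w4.png"); snap("top")
for c in ("wrist","top"): print([(round(d["score"],2),np.round(d["at"],3).tolist()) for d in models.mark_of("rake",c)[:2]])
print("expected",rz_loc(-.045,-.128,.043)); snap("scene","s4.png")
print([(round(d["score"],2),np.round(d["at"],3).tolist()) for d in models.mark_of("jar_lid","wrist")[:2]],telemetry.current_t())
E
```

```text
[(0.61, [0.488, 0.122, 0.04])]
[(0.95, [0.485, 0.124, 0.038])]
expected [0.48556028 0.12264845 0.043     ]
[(0.78, [0.49, 0.239, 0.0])] 10.1917
```

View pics/w4.png

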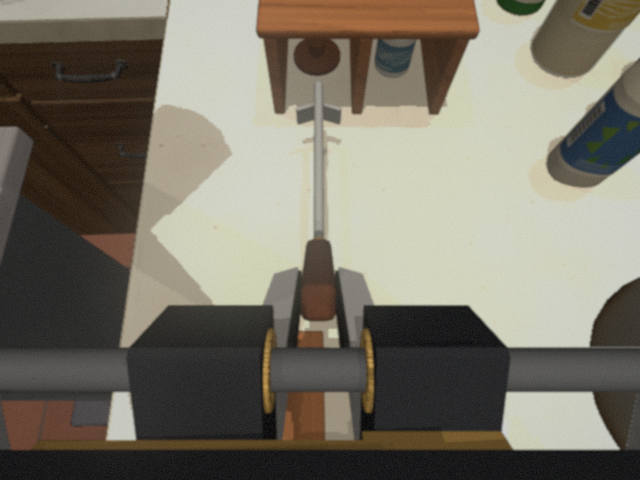

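The rake's blade at px (318,112) is in line with the bay, and the lid sits centred behind it at (317,56). Now I insert over the lid, lower, and draw it out.

```bash
python3 - <<'E'
from h import *
def go(x,y,z,v,g=None):
    p,o=rake_pose(rz_loc(x,y,z),RY); s=r.move_l(p,o,vel=v,guard=g)
    print((x,y,z),s,np.round(np.array(telemetry.current_ee_pos())-p,4),np.round(telemetry.current_wrist_force(),1)); return s
go(-.045,-.128,.0465,.1)
if not go(-.045,.043,.0465,.12,6):
    go(-.045,.043,.0025,.06,5)
    snap("wrist","w5.png")
    for c in ("rake","jar_lid"): print(c,[(round(d["score"],2),np.round(d["at"],3).tolist()) for d in models.mark_of(c,"wrist")[:2]])
print(telemetry.current_t())
E
```

```text
(-0.045, -0.128, 0.0465) False [ 0.0002 -0.0002  0.0004] [ 0.9 -0.2 -0.7]
(-0.045, 0.043, 0.0465) False [ 0.0003 -0.0006 -0.0001] [ 0.1  0.  -1.3]
(-0.045, 0.043, 0.0025) False [ 0.0003 -0.      0.0002] [ 0.6 -0.5 -0.7]
rake []
jar_lid []
13.05
```

```bash
python3 - <<'E'
from h import *
def go(x,y,z,v,g=None):
    p,o=rake_pose(rz_loc(x,y,z),RY); s=r.move_l(p,o,vel=v,guard=g)
    print((x,y,z),s,np.round(np.array(telemetry.current_ee_pos())-p,4),np.round(telemetry.current_wrist_force(),1)); return s
if not go(-.045,-.195,.0025,.08,12):
    snap("wrist","w6.png")
    for c in ("rake","jar_lid"): print(c,[(round(d["score"],2),np.round(d["at"],3).tolist()) for d in models.mark_of(c,"wrist")[:2]])
print(rz_loc(-.045,-.195,0),telemetry.current_t())
E
```

```text
(-0.045, -0.195, 0.0025) False [-0.      0.0001  0.0001] [-0.5 -0.1 -0.8]
rake []
jar_lid [(0.89, [0.483, 0.026, -0.0])]
[0.48322201 0.05568927 0.        ] 16.325
```

View pics/w6.png

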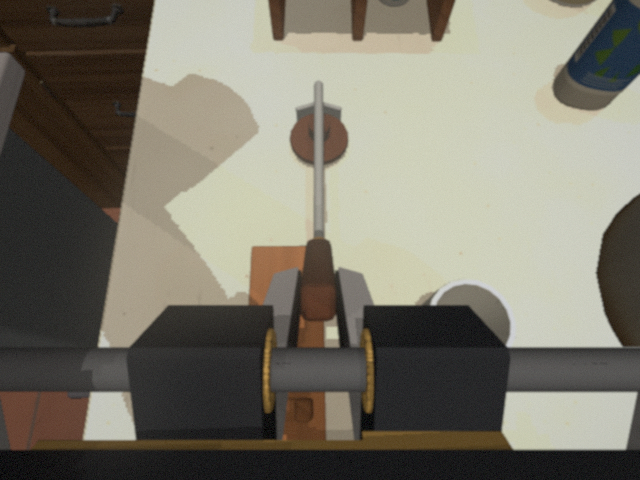

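The lid is out on the open worktop at px (320,138), world (0.483, 0.026), in front of the blade. Next I return the rake.

```bash
python3 - <<'E'
from h import *
p,o=rake_pose(rz_loc(-.045,-.187,.0025),RY); r.move_l(p,o,vel=.1)
p,o=rake_pose(rz_loc(-.045,-.187,.065),RY); r.move_l(p,o,vel=.15)
r.move_l(P0+[0,0,.06],Q0,vel=.2)
snap("wrist");snap("top")
for c in ("wrist","top"): print([(round(d["score"],2),np.round(d["at"],3).tolist()) for d in models.mark_of("rake",c)[:2]])
print(r.move_l(P0+[0,0,.004],vel=.12,guard=8), telemetry.current_wrist_force())
print(r.move_l(P0+[0,0,-.001],vel=.02,guard=3), np.array(telemetry.current_ee_pos())-P0,telemetry.current_wrist_force())
gripper_to(.045)
w,x,y,z=Q0; zt=R.from_quat([x,y,z,w]).as_matrix()[:,2]
r.move_l(P0-.11*zt,vel=.2)
snap("wrist","w7.png");snap("top")
for c in ("wrist","top"):
  for t in ("rake","rake_grip","jar_lid","jar_rim","sugar_jar"): print(c,t,[(round(d["score"],2),np.round(d["at"],3).tolist()) for d in models.mark_of(t,c)[:1]])
print(telemetry.current_t())
E
```

```text
[(0.76, [0.454, -0.107, 0.064])]
[(0.93, [0.45, -0.104, 0.059])]
False [-0.70901394  0.16683765 -0.3519357 ]
True [ 0.00031254 -0.00037595 -0.00066588] [ 0.38119766 -2.56487883  3.29008671]
wrist rake [(0.8, [0.453, -0.106, 0.003])]
wrist rake_grip [(0.98, [0.445, -0.314, 0.139])]
wrist jar_lid [(0.91, [0.482, 0.03, 0.002])]
wrist jar_rim [(0.71, [0.578, -0.159, 0.079])]
wrist sugar_jar [(0.74, [0.572, -0.164, 0.002])]
top rake [(0.82, [0.45, -0.103, 0.005])]
top rake_grip [(0.87, [0.449, -0.305, 0.14])]
top jar_lid [(0.66, [0.486, 0.025, 0.0])]
top jar_rim [(0.83, [0.571, -0.167, 0.071])]
top sugar_jar [(0.72, [0.571, -0.164, -0.003])]
21.2583
```

View pics/w7.png

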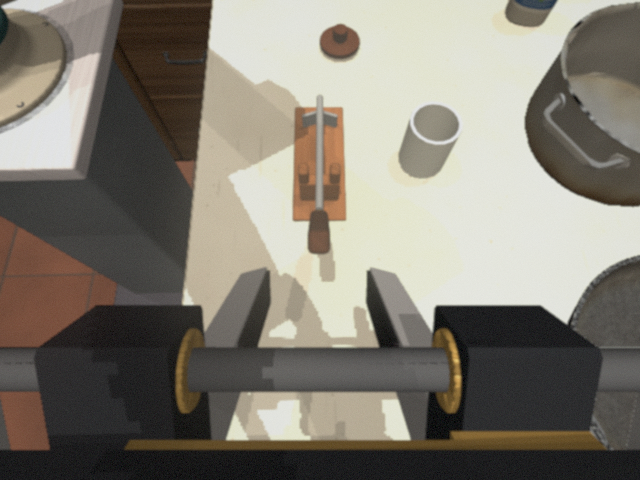

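The rake lies on its rest as before, with the blade at px (320,118). The lid is free at (340,42) and the jar at (430,140). Now close looks at the jar and the lid from matching poses.

```bash
cat >> h.py <<'E'
D=tilt(0.0)
def look(things,tag,n=2):
    k=vision.get_calibration("wrist"); im=snap("wrist",tag)
    for i in range(n):
        if i: im=snap("wrist")
        for t in things: print(tag,t,[(round(d["score"],2),np.round(d["at"],4).tolist()) for d in models.mark_of(t,"wrist")[:1]])
    return im,k
E
python3 - <<'E'
from h import *
def mask(t,k,h):
    for d in models.regions_of(t,"wrist")[:1]:
        c=max(cv2.findContours(d["pixels"].astype(np.uint8),0,1)[0],key=cv2.contourArea)[:,0]
        P=onplane(k,c,h)[:,:2].astype(np.float32)*1000
        print(t,d["score"],"circle mm",cv2.minEnclosingCircle(P),P.min(0),P.max(0))
for name,xy,z0 in (("jar",(.572,-.165),.24),("lid",(.484,.027),.24)):
    r.move_l([xy[0],xy[1]-.03,z0],q(D),vel=.3)
    im,k=look(("jar_rim","sugar_jar") if name=="jar" else ("jar_lid",),name+"8.png")
    mask("sugar_jar" if name=="jar" else "jar_lid",k,.075 if name=="jar" else .014)
a=cv2.imread('pics/jar8.png');b=cv2.imread('pics/lid8.png')
cv2.imwrite('pics/jl8.png',cv2.resize(np.c_[a[:,160:480],b[:,160:480]],(800,600)))
print(telemetry.current_t())
E
```

```text
jar8.png jar_rim [(0.77, [0.5743, -0.1596, 0.0774])]
jar8.png sugar_jar [(0.65, [0.5719, -0.1635, -0.0026])]
jar8.png jar_rim [(0.95, [0.5771, -0.1618, 0.0771])]
jar8.png sugar_jar [(0.62, [0.5717, -0.1592, 0.0005])]
sugar_jar 0.58 circle mm ((572.6265869140625, -159.24365234375), 27.864961624145508) [ 545.16345 -185.9217 ] [ 599.64545 -131.99231]
lid8.png jar_lid [(0.94, [0.4851, 0.0266, -0.0003])]
lid8.png jar_lid [(0.84, [0.4817, 0.0285, 0.0008])]
jar_lid 0.6 circle mm ((481.33294677734375, 27.046232223510742), 27.947267532348633) [4.5436969e+02 1.8256468e-01] [507.96188   54.256683]Traceback (most recent call last):
  File "<stdin>", line 12, in <module>
cv2.error: OpenCV(4.12.0) /io/opencv/modules/imgcodecs/src/loadsave.cpp:1058: error: (-215:Assertion failed) image.channels() == 1 || image.channels() == 3 || image.channels() == 4 in function 'imwrite_'
```

The mask circles have radius 27.9 mm for both jar and lid, as they must. Jar mouth centre is about (0.5727, −0.161) and the lid is at (0.482, 0.027). Now I grasp the lid by its knob.

```bash
python3 - <<'E'
from h import *
L=np.array([.482,.027])
r.move_l([*L,.09],q(D),vel=.2)
print(r.move_l([*L,.0415],vel=.06,guard=5),telemetry.current_ee_pos())
gripper_to(0,15); p=np.array(telemetry.current_ee_pos()); print(p,telemetry.current_opening())
r.move_l(p+[0,0,.12],vel=.15)
r.move_l([.5727,-.161,.165],vel=.25)
r.hold(.2)
k=vision.get_calibration("wrist"); im=snap("wrist","w9.png")
for t,h in (("jar_lid",.165-.0415+.014),("sugar_jar",.075)):
    for d in models.regions_of(t,"wrist")[:1]:
        c=max(cv2.findContours(d["pixels"].astype(np.uint8),0,1)[0],key=cv2.contourArea)[:,0]
        P=onplane(k,c,h)[:,:2].astype(np.float32)*1000; print(t,d["score"],cv2.minEnclosingCircle(P),P.min(0),P.max(0))
print(telemetry.current_t(),telemetry.current_opening(),proj(k,[.5727,-.161,.075]))
E
```

```text
False [0.48234436 0.02698112 0.04168303]
[0.48201607 0.02700736 0.04148534] 0.0005722332399522924
jar_lid 0.69 ((514.9703369140625, -25.63402557373047), 15.959720611572266) [499.0129   -35.717445] [530.92773 -25.36855]
sugar_jar 0.89 ((572.0452880859375, -156.93014526367188), 30.960609436035156) [ 544.93536 -187.6795 ] [ 599.62054  -126.108154]
28.5583 0.00036829858481665916 [[319.61238257 239.60051538]]
```

View pics/w9.png

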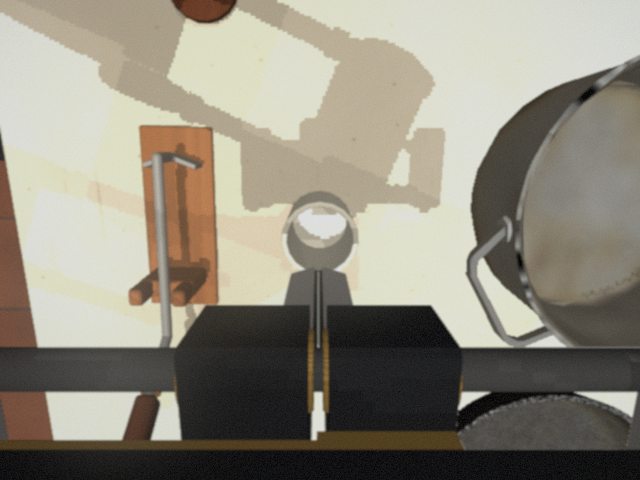

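The grip missed: the opening is 0.4 mm and the lid still lies on the worktop at the top of the picture, px (205,8). The jar is intact at (320,238). I look at the lid again.

```bash
python3 - <<'E'
from h import *
gripper_to(.05)
r.move_l([.482,-.003,.2],q(D),vel=.3)
r.hold(.2)
im,k=look(("jar_lid",),"w10.png",3)
for d in models.regions_of("jar_lid","wrist")[:1]:
    c=max(cv2.findContours(d["pixels"].astype(np.uint8),0,1)[0],key=cv2.contourArea)[:,0]
    P=onplane(k,c,.014)[:,:2].astype(np.float32)*1000; print(d["score"],cv2.minEnclosingCircle(P),P.min(0),P.max(0))
snap("top"); print([(round(d["score"],2),np.round(d["at"],4).tolist()) for d in models.mark_of("jar_lid","top")[:1]])
print(r.nose_length,telemetry.current_t())
cv2.imwrite('pics/w10c.png',cv2.resize(im[:,:,::-1][0:480,100:540],(733,600),fx=1,fy=1))if im.shape[2]==3 else 0
E
```

```text
w10.png jar_lid [(0.76, [0.484, 0.0251, 0.0009])]
w10.png jar_lid [(0.95, [0.4826, 0.029, 0.0013])]
w10.png jar_lid [(0.91, [0.4822, 0.0269, -0.0026])]
0.85 ((482.6534118652344, 26.560914993286133), 28.276342391967773) [454.8256     -1.5617923] [510.69672   53.044308]
[]
0.025 30.875
```

View pics/w10.png

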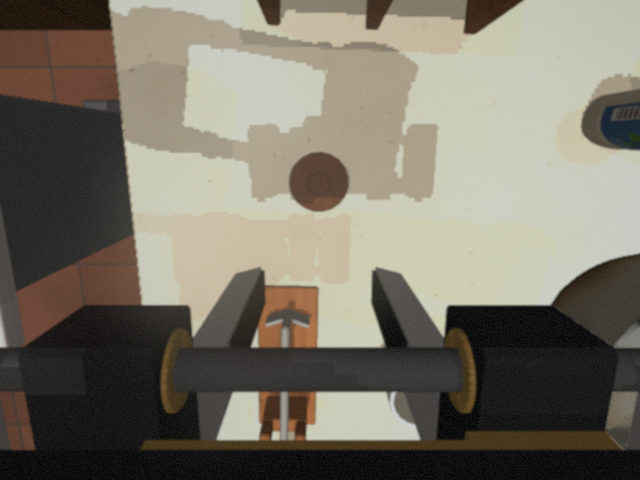

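The lid has not moved (px (319,182), world (0.4827, 0.0266)), so the fingers closed above the knob. I feel for the disc with the fingertips and then close just above it.

```bash
python3 - <<'E'
from h import *
L=np.array([.4826,.0267])
r.move_l([*L,.06],q(D),vel=.2)
print(r.move_l([*L,.030],vel=.03,guard=3),telemetry.current_ee_pos(),telemetry.current_wrist_force())
p=np.array(telemetry.current_ee_pos())
r.move_l(p+[0,0,.0012],vel=.02); im=snap("wrist","w11.png"); k=vision.get_calibration("wrist")
print(proj(k,[[.4826,.0267,.032]]))
gripper_to(0.012,20); print(telemetry.current_opening(),telemetry.current_finger_force(),telemetry.current_t())
E
```

```text
False [0.48279433 0.02671446 0.03015322] [-0.46315819 -0.73125344 -0.28568441]
[[318.7557503  279.34081697]]
0.011922254226769806 0.0 33.9417
```

View pics/w11.png

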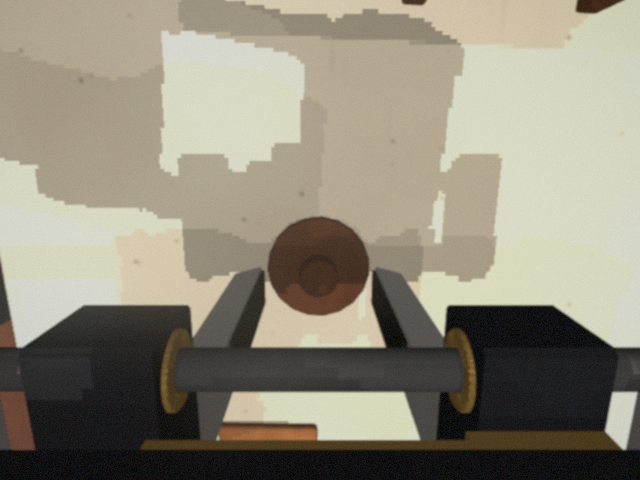

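In the picture the open fingertips (inner corners at px (265,268) and (373,268), 108 px for 50 mm) are at depth ≈0.188 m. That puts them some 36 mm shorter than the stated nose and still above the knob at (318,277). I lower under guard until the tips touch the disc.

```bash
python3 - <<'E'
from h import *
gripper_to(.044)
x,y,z=telemetry.current_ee_pos()
s=r.move_l([.4826,.0267,-.002],vel=.03,guard=3); p=np.array(telemetry.current_ee_pos())
print(s,p,telemetry.current_wrist_force())
r.move_l(p+[0,0,.0015],vel=.02)
gripper_to(0.0,20); p=np.array(telemetry.current_ee_pos());print(telemetry.current_opening(),telemetry.current_finger_force())
if telemetry.current_opening()>.01:
    r.move_l(p+[0,0,.04],vel=.1); print(telemetry.current_opening(),p)
    snap("wrist","w12.png")
print(telemetry.current_t())
E
```

```text
True [0.48234478 0.02670101 0.00234027] [-0.66110013  0.2644176   5.73482531]
0.01905165600149103 19.999997882521257
0.019153314860207694 [0.48220417 0.02671303 0.00373576]
36.875
```

```bash
python3 - <<'E'
from h import *
J=[.5725,-.161]
p=np.array(telemetry.current_ee_pos())
r.move_l([p[0],p[1],.13],vel=.2)
r.move_l([*J,.12],vel=.2); r.move_l([*J,.085],vel=.08,guard=5)
s=r.move_l([*J,.0715],vel=.03,guard=5); print(s,telemetry.current_ee_pos(),telemetry.current_wrist_force(),telemetry.current_torque(),telemetry.current_opening())
k=vision.get_calibration("wrist"); snap("wrist","w13.png"); print(telemetry.current_t())
E
```

```text
True [ 0.57256103 -0.16104348  0.07246799] [-0.74401526 -0.18592732  3.89056749] [-0.01798657 -0.08243204 -0.00621629] 0.019317286240220024
39.725
```

View pics/w13.png

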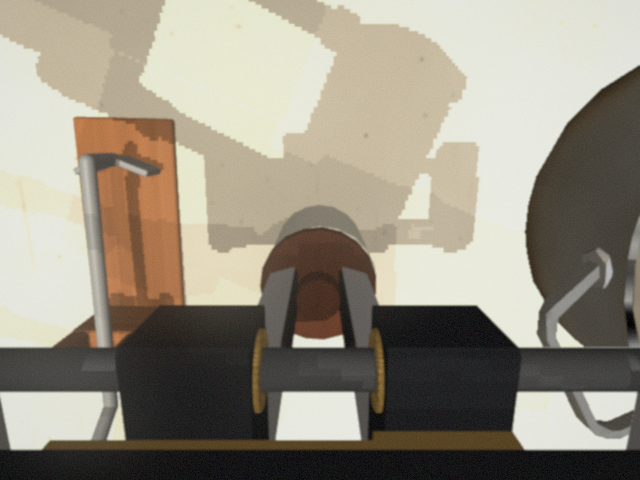

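It stopped at 0.0725, the expected seated height (0.0727). The picture shows the lid on the jar, concentric with it at px (318,283). I release, retreat and check.

```bash
python3 - <<'E'
from h import *
gripper_to(.04)
p=np.array(telemetry.current_ee_pos()); r.move_l(p+[0,0,.06],vel=.12); r.move_l(p+[0,-.06,.2],vel=.25)
r.hold(.2)
k=vision.get_calibration("wrist"); snap("wrist","w14.png"); snap("top")
for c in ("wrist","top"):
  for t in ("jar_lid","sugar_jar","rake","rake_grip","spice_jar"): print(c,t,[(round(d["score"],2),np.round(d["at"],3).tolist()) for d in models.mark_of(t,c)[:1]])
print(telemetry.current_t())
E
```

```text
wrist jar_lid [(0.75, [0.575, -0.16, 0.069])]
wrist sugar_jar []
wrist rake [(0.55, [0.457, -0.11, 0.005])]
wrist rake_grip [(0.36, [0.573, -0.162, 0.07])]
wrist spice_jar [(0.84, [0.618, -0.39, -0.002])]
top jar_lid [(0.68, [0.574, -0.162, 0.068])]
top sugar_jar [(0.5, [0.574, -0.163, -0.007])]
top rake [(0.59, [0.448, -0.105, 0.003])]
top rake_grip [(0.2, [0.571, -0.163, -0.002])]
top spice_jar []
42.475
```

View pics/w14.png

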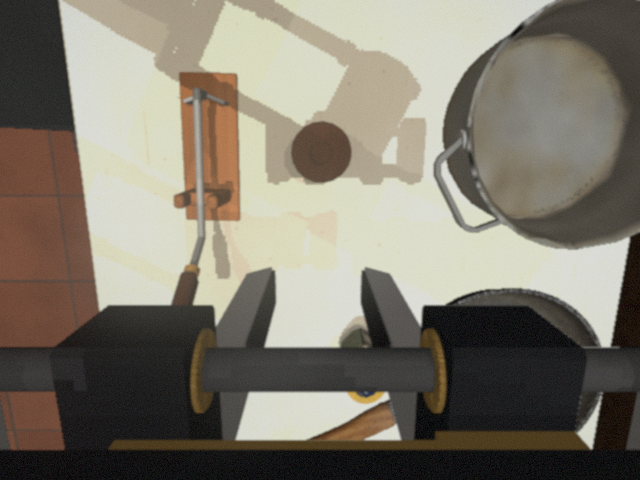

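The lid sits on the jar at px (321,152), with its origin at z≈0.069. The rake lies in its rest's notch at (200,100)–(200,200).

```bash
python3 -c "
from h import *
print(r.sign_off())"
```

```text
the job is handed in; nothing more can be done
None
```

The job is handed in, at about 42.5 s of the 59 s allowed: I raked the lid out, put the rake back on its rest and closed the jar with the lid; the first try at gripping the lid missed the knob without moving the lid.

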